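# Stack backing cards and hold a spring clip gaping around their edge

### The job

Stack the two loose backing cards squarely on the card stand, one on the other and in line with its top plate. Then take the steel spring clip by its two upright finger grips, squeeze it wide open and bring its mouth in around the middle of the pile's long edge that faces the robot, one jaw under the stand's top plate and the other over the upper card, without touching either. Finish while still holding the clip squeezed open there, and leave the other things on the counter where they are.

Things in the scene. Friction and masses are not known exactly. Their poses are not given: they have to be found in the camera images.
- stand: fixed aluminium card stand: 100 x 120 x 10 mm foot, a rib (x +2 to +26, y +-35 mm) and a flat top plate 60 (x) x 110 (y) x 4 mm, its upper face 54 mm and underside 50 mm above the counter; between foot and plate the near side (x -30 to +2 mm) is open. Origin on the counter under the plate's centre; x points away from the robot (turned up to 0.35 rad either way), z up
- stand_top (a point): centre of the upper face of the stand's top plate, where the pile is built (axes as the stand's)
- stand_edge (a point): middle of the near long edge of the stand's top plate, at its upper face: 30 mm from the centre towards the robot (axes as the stand's)
- card_a: loose stiff fibreboard backing card, 60 mm (x) x 110 mm (y) x 8 mm, about 50 g, lying flat on the counter. Origin at the centre of its underside, z up. Either card may be the lower one, either way round
- card_b: second card, the same as card_a
- clip: loose steel spring clip, 120 g, standing on its flat lower jaw (x -30 to +48 mm, 30 mm wide, 4 mm thick); the mouth faces its +x, z up. Origin on the underside, below the pivot (34 mm up). Squeezing its two upright finger grips together along x opens the mouth; fingertips about 57 mm above the clip's underside hold both grips and stay well above the pile
- clip_jaw (a joint): opening of the clip's upper jaw: 0 shut, 0.6 rad at its stop, wide open; a spring shuts it (0.18 N m when shut, 0.45 N m wide open: about 10 N at the finger grips)
- clip_lower_tip (a point): middle of the front edge of the lower jaw, on its upper face: 48 mm ahead (+x) of the clip's origin and 4 mm above its underside
- clip_fixed_grip (a point): middle of the top end of the fixed upright finger grip (4 mm thick, 22 mm wide in y): at x -16 mm, 96 mm above the clip's underside; the grip stands straight up from the lower jaw
- clip_moving_grip (a point): middle of the top end of the upper jaw's finger grip (4 mm thick, 22 mm wide), 62 mm from the pivot. Shut, it leans 0.6 rad forward, its top at x +35 mm, 85 mm up (55 mm over both grips); squeezed fully it is upright at x 0, parallel to the fixed grip, 96 mm up (20 mm over both grips)
- clip_upper_tip (a point): middle of the front edge of the upper jaw, on its lower face; wide open the upper jaw is level, 28 mm clear above the lower, and this point is 48 mm ahead of the clip's origin and 32 mm above its underside
- jar: bystander: glass jar with a screw-top lid, 68 mm across, 95 mm tall; origin at the centre of its base
- lens: bystander: yellow indicator lens, a low dome 52 mm across, 20 mm high; origin at the centre of its base
- wrench: bystander: stainless socket wrench lying flat, 190 mm long (x), 22 mm thick; origin on the counter under its middle
- shifter: bystander: gear shifter with a rubber-tipped lever, 140 mm long (x), 30 mm wide, 18 mm high; origin on the counter under its middle
Not all that is in view belongs to the job. Leave any green or purple look-alike of the card_b alone. What is shaped like the card_a but blue is not meant.

How it is judged (in metres and radians):
On the way, in this order (a step that is already met when the one before it is completed fails the run):
1. both cards lie squarely piled on the stand, let go (horizontal distance between each of card_a, card_b and stand_top below 0.008 m and angle between the y axis of each of card_a, card_b and the y axis of stand, either way round below 0.12 rad and angle between each of card_a, card_b's own z axis and vertical below 0.06 rad and ((z of card_a in the frame of stand_top between -0.003 and 0.003 m and z of card_b in the frame of stand_top between 0.005 and 0.011 m) or (z of card_b in the frame of stand_top between -0.003 and 0.003 m and z of card_a in the frame of stand_top between 0.005 and 0.011 m)) and contact force between the fingers and card_a below 0.2 N and contact force between the fingers and card_b below 0.2 N), for 0.3 s.
2. the clip is squeezed open by the fingers and lifted off the counter (value of joint clip_jaw above 0.45 rad and contact force between the fingers and clip above 3 N and height (world z) of clip above 0.015 m), for 0.2 s.
At the end, for the whole second after the job is handed in: Cards piled flat on the top plate, centred within 8 mm, in line within 0.12 rad, let go. Fingers hold the clip open over 0.45 rad, upright, 30 mm or more up, tips 6 to 29 mm in past the near edge, within 20 mm of its middle, square within 0.25 rad, one jaw below, one above, touching nothing (all of step 1 and x of clip_lower_tip in the frame of stand_edge between 0.006 and 0.029 m and x of clip_upper_tip in the frame of stand_edge above 0.006 m and y of clip_lower_tip in the frame of stand_edge between -0.02 and 0.02 m and z of clip_lower_tip in the frame of stand_edge below -0.0045 m and z of clip_upper_tip in the frame of stand_edge above 0.0165 m and angle between clip's own z axis and vertical below 0.15 rad and angle between the x axis of clip and the x axis of stand, either way round below 0.25 rad and value of joint clip_jaw above 0.45 rad and contact force between the fingers and clip above 3 N and contact force between clip and card_a below 0.3 N and contact force between clip and card_b below 0.3 N and contact force between clip and stand below 0.3 N and height (world z) of clip above 0.03 m); the arm keeps its last pose, push and grip.
It fails at once if a bystander (jar) is moved by more than 30 mm (distance of jar from where it was at the start of the episode above 0.03 m).
It fails at once if a bystander (lens) is moved by more than 30 mm (distance of lens from where it was at the start of the episode above 0.03 m).
It fails at once if a bystander (wrench) is moved by more than 30 mm (distance of wrench from where it was at the start of the episode above 0.03 m).
It fails at once if a bystander (shifter) is moved by more than 30 mm (distance of shifter from where it was at the start of the episode above 0.03 m).
It also fails if it takes over 70 s, if anything falls off the work surface, if the arm or the gripper's body presses on something with over 40 N, if the wrist force passes 120 N, or if a joint passes its speed limit or range.

### The arm

A 6-joint arm with a two-finger parallel gripper is mounted at the origin on the work surface. World frame = base frame: x ahead of the robot, y to its left, z up, the work surface at z = 0. Lengths are in mm, angles in rad, forces in N, time in s.
With the tool pointing down it reaches from about 300 to 775 mm from the base axis. Payload 14.6 kg.
Tool frame: the origin (TCP) lies at the very end of the fingers, on their centre line; the grasp point (between the pads) lies 19 mm behind it; z points along the fingers, y is the line along which they close (so a half turn about z gives the same grasp; the last joint's range is limited). The gripper opens to 94 mm and grips with 3 to 60 N. Pads are 16 mm wide; open, the fingers measure 119 mm over their backs; the gripper's body (75 mm by 177 mm) begins 78 mm behind the grasp point.
Start: joints at [-1.269, 0.3, 1.521, -0, 1.321, -0.067], TCP at [198.265, -513.01, 165.846] pointing down, gripper open.
Joint ranges: [-3.03, 3.03], [-0.79, 2.21], [0.23, 2.52], [-1.04, 4.18], [0, 3.07], [-2.55, 2.55]. Speed limits (rad/s): [2.22, 2.22, 2.57, 3.14, 3.14, 3.14].

### API

Orientations are given as [roll, pitch, yaw] about the fixed x, y, z axes, in that order (R = Rz(yaw) Ry(pitch) Rx(roll)).
In Python, from cell import manip, camera, get_calibration gives the robot as it stands.
- The arm moves only by the tool arm_command, never from a script. Its argument "targets" is a list of rows, each an object of numbers: "hand": the opening, from -1 (shut) to 1 (fully open), so that 0 is half open; "x", "y", "z": the shift along the tool's x, y, z in m; "yaw": the turn about the tool's z in rad. In form: [{"hand": .., "x": .., "y": .., "z": .., "yaw": ..}, ...]. A call has 1 to 10 rows; each row shifts and turns the commanded pose from where the row before left it, along the tool's axes as they then stand; what a row does not reach is not made up. A row lasts 1/10 s, in which the tool goes at most 50 mm and 8.59 degrees, less where a joint would pass 70% of its speed; a pose out of reach is approached as far as the arm can. A call is refused whole if a number of a shift passes 0.05 or a number of a turn 0.15, either way. A call with a gripper value outside its range is refused whole. The fingers move at their own pace and stop on an object; "newtons" is the grip in N (left out, the last holds). Time passes only in rows, so rows that do not move let the fingers close. It gives the time, the measured TCP pose, the force, the opening and the grip force at its end, in the units of the state.
- manip.read_state(): the state, without advancing time (a new reading comes with each control period).
- camera(name): name is "scene" or "top" or "wrist"; returns the picture (400x640x3 uint8, red, green, blue); there is no depth.
- get_calibration(name): a dict with "K" (3x3 intrinsics, pixels), "cam_to_world" (4x4, takes a point from camera to world coordinates). Camera axes: x right, y up, looking along -z (the intrinsics and any distortion apply to the point x, -y, -z); pixel columns grow to the right and rows downward; lengths in mm; the calibration is good to about 2 mm. A picture is of the moment at which its call begins: read the wrist's pose just before it. get_calibration takes no time and is no camera call; for the wrist camera it gives the pose at the moment of the call.
- manip.sign_off(): hands the job in; it is judged then, once.
The state is a dict: "clock": time; "joints": joint angles; "qd": joint speeds; "effort": joint torques, N m; "eef_pos": TCP position; "eef_rot": TCP orientation; "wrist_force": force on the tool from outside, world axes, zero at the start; "moment": the same for the moment, N m; "finger_gap": finger opening in mm; "finger_force": force on a finger pad.
Only numpy, scipy, OpenCV 4.12 (cv2) and the standard library are available. Lean on these libraries where they do the work, as an engineer would, in place of code of your own. Each camera call takes 0.05 s, during which the arm holds its last target. There are 200 camera calls.

## Working session

There is one attempt and no reset: what is moved stays moved. The work goes in short steps, Python scripts to look and compute and a tool call to move; the robot and the scene stay as the last step left them, time stands still between calls to the robot, and variables do not carry over. Pictures are saved under pics/ and viewed, at most 10 in all, crops included, and the job is handed in when it is done.

Besides the shell and the picture viewer there is one more tool, called after "Emit:" as a command line: name --argument value ..., lists and objects as JSON in quotes. arm_command: Moves the arm, as the interface text tells. Its arguments: {"type":"object","properties":{"targets":{"type":"array"},"newtons":{"type":"number"}},"required":["targets"]}

```bash
ls; mkdir -p pics
python3 - <<'E'
from cell import manip,camera,get_calibration
import cv2,numpy as np
np.set_printoptions(precision=3,suppress=True)
for n in("scene","top"):
    cv2.imwrite(f"pics/{n}0.png",camera(n)[:,:,::-1]); c=get_calibration(n); print(n,c)
print(manip.read_state())
E
```

```text
pics
scene {'K': array([[371.525,   0.   , 320.955],
       [  0.   , 371.525, 198.143],
       [  0.   ,   0.   ,   1.   ]]), 'cam_to_world': array([[   0.481,   -0.529,    0.699, 1316.986],
       [   0.877,    0.282,   -0.39 , -314.482],
       [   0.009,    0.801,    0.599,  676.392],
       [   0.   ,    0.   ,    0.   ,    1.   ]])}
top {'K': array([[475.214,   0.   , 320.973],
       [  0.   , 475.214, 206.025],
       [  0.   ,   0.   ,   1.   ]]), 'cam_to_world': array([[  -0.014,    0.996,   -0.086,  495.843],
       [  -1.   ,   -0.015,   -0.   ,   78.397],
       [  -0.002,    0.086,    0.996, 1139.064],
       [   0.   ,    0.   ,    0.   ,    1.   ]])}
{'clock': 0.1, 'joints': array([-1.269,  0.3  ,  1.521, -0.   ,  1.321, -0.067]), 'qd': array([ 0.002, -0.001, -0.002,  0.   ,  0.001, -0.001]), 'effort': array([  0.001, -53.265, -35.329,   0.071,   0.023,  -0.   ]), 'eef_pos': array([ 198.186, -512.756,  165.366]), 'eef_rot': array([-3.141, -0.   ,  0.369]), 'wrist_force': array([-0.348, -0.681,  0.777]), 'moment': array([ 0.   ,  0.013, -0.033]), 'finger_force': 0.0, 'finger_gap': 93.95296446780998}
```

View pics/top0.png

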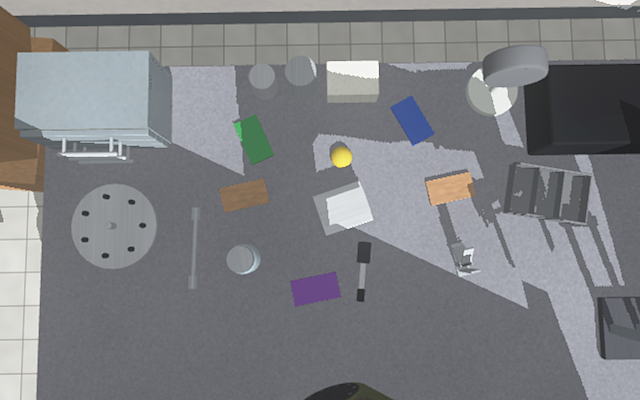

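View pics/scene0.png

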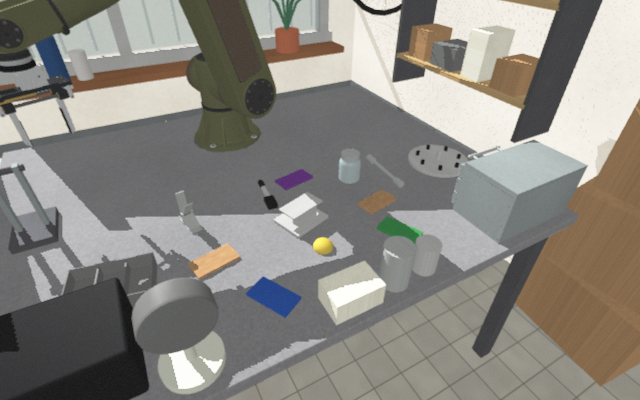

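The top view shows two tan cards, at px (244,195) in shade and (450,188) in sun. The blue (412,120), green (254,140) and purple (316,289) ones are look-alikes. The stand is at (343,206), the clip at (463,258), the lens at (341,156), the jar at (243,260), the shifter at (363,270) and the wrench at (194,248). The tan pair fits "fibreboard". I'll confirm with an enlarged crop.

```bash
cat > h.py <<'E'
import cv2,numpy as np
from cell import manip,camera,get_calibration
np.set_printoptions(precision=3,suppress=True)
def ray(c,p):
    K,T=c["K"],c["cam_to_world"]
    p=np.atleast_2d(np.array(p,float)); d=np.c_[(p[:,0]-K[0,2])/K[0,0],-(p[:,1]-K[1,2])/K[1,1],-np.ones(len(p))]
    return T[:3,3],d@T[:3,:3].T
def plane(c,p,z):
    o,d=ray(c,p); return (o+d*((z-o[2])/d[:,2])[:,None])[:,:2]
def proj(c,P):
    K,T=c["K"],c["cam_to_world"]; q=(np.atleast_2d(P)-T[:3,3])@T[:3,:3]
    return np.c_[K[0,0]*q[:,0]/-q[:,2]+K[0,2],-K[1,1]*q[:,1]/-q[:,2]+K[1,2]]
def rect(c,mask,z):
    """min-area rectangle of the largest blob, on plane z: centre, long, short, angle of long axis"""
    cs,_=cv2.findContours(mask.astype(np.uint8),cv2.RETR_EXTERNAL,cv2.CHAIN_APPROX_NONE)
    k=max(cs,key=cv2.contourArea).reshape(-1,2)
    b=cv2.boxPoints(cv2.minAreaRect(plane(c,k,z).astype(np.float32)))
    e1,e2=b[1]-b[0],b[2]-b[1]
    if np.linalg.norm(e1)<np.linalg.norm(e2): e1,e2=e2,e1
    return b.mean(0),np.linalg.norm(e1),np.linalg.norm(e2),(np.arctan2(e1[1],e1[0]))%np.pi
def tan(im):
    h=cv2.cvtColor(im,cv2.COLOR_RGB2HSV); return (h[...,0]>5)&(h[...,0]<20)&(h[...,1]>70)
E
python3 - <<'E'
from h import *
im=cv2.imread("pics/top0.png")[:,:,::-1].copy(); c=get_calibration("top")
m=tan(im)
for x0,x1 in((210,280),(415,485)):
    w=np.zeros_like(m); w[165:225,x0:x1]=m[165:225,x0:x1]; print(rect(c,w,8))
g=im.min(2)>165
w=np.zeros_like(g); w[175:240,308:380]=g[175:240,308:380]; print("stand",rect(c,w,54))
a=cv2.resize(im[165:245,205:285],None,fx=5,fy=5,interpolation=2);b=cv2.resize(im[165:285,410:490][:120],None,fx=5,fy=5,interpolation=2)
s=cv2.resize(im[170:250,300:385],None,fx=4,fy=4,interpolation=2)
o=np.zeros((600,800,3),np.uint8);o[:320,:340]=s;o[:,400:]=b;o[320:600,:280]=cv2.resize(a,(280,280))
cv2.imwrite("pics/crop1.png",o[:,:,::-1])
E
```

```text
(array([622.62, 263.18], dtype=float32), np.float32(108.506905), np.float32(58.86531), np.float32(1.7801343))
(array([ 631.701, -231.188], dtype=float32), np.float32(110.518364), np.float32(60.86834), np.float32(1.7757717))
stand (array([581.656,   9.737], dtype=float32), np.float32(148.75806), np.float32(112.72267), np.float32(0.16851038))
```

View pics/crop1.png

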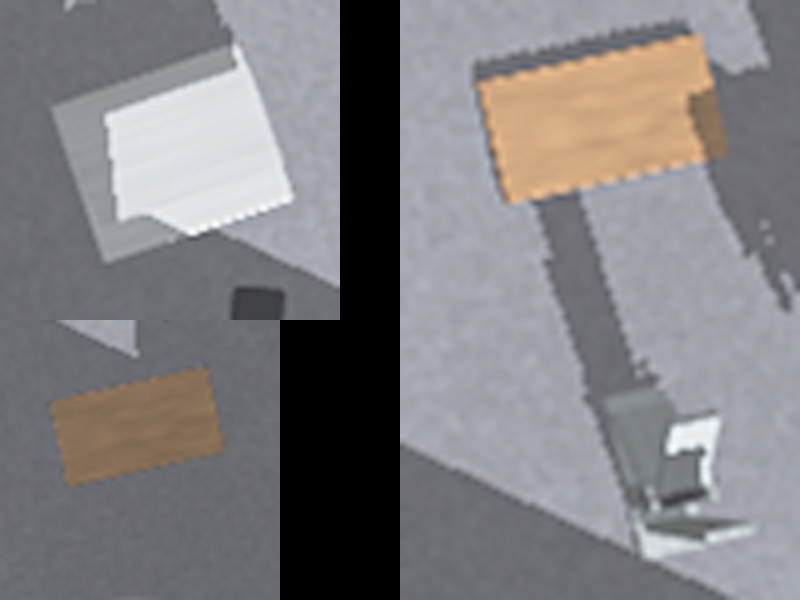

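The crop confirms both tan slabs as cards, with fitted sizes of about 110x60 at 8 mm. The stand plate is lit together with its foot, so I'll re-measure it from the wrist. First I lift and turn the tool.

Emit:
arm_command --targets '[{"hand": 1, "z": -0.012, "yaw": -0.141}, {"z": -0.012, "yaw": -0.141}, {"z": -0.012, "yaw": -0.141}, {"z": -0.012, "yaw": -0.141}, {"z": -0.012, "yaw": -0.141}, {"z": -0.012, "yaw": -0.141}, {"z": -0.012, "yaw": -0.141}, {"yaw": -0.141}, {"yaw": -0.141}, {"yaw": -0.141}]'

```text
schema error: expected keys hand, x, y, z, yaw
```

```bash
cat >> h.py <<'E'
from scipy.spatial.transform import Rotation as Ro
def go(x,y,z,yaw=None):
    """print shift in tool axes (m), tool turn, from the measured pose; turn comes after the shift"""
    s=manip.read_state(); R=Ro.from_euler('xyz',s["eef_rot"])
    d=R.inv().apply(np.array([x,y,z])-s["eef_pos"])/1000
    w=s["eef_rot"][2]; t=0 if yaw is None else -((yaw-w+np.pi)%(2*np.pi)-np.pi)
    print("t",round(s["clock"],2),"pos",s["eef_pos"],"rot",s["eef_rot"],"shift",d,"turn",round(t,3),"rows",np.linalg.norm(d)/.05)
E
python3 - <<'E'
from h import *
go(605,-231,250,1.778)
E
```

```text
t 0.1 pos [ 198.186 -512.756  165.366] rot [-3.141 -0.     0.369] shift [ 0.481 -0.116 -0.084] turn -1.409 rows 10.040860829160692
```

All keys are required in every row.

Emit:
arm_command --targets '[{"hand": 1, "x": 0, "y": 0, "z": -0.012, "yaw": -0.141}, {"hand": 1, "x": 0, "y": 0, "z": -0.012, "yaw": -0.141}, {"hand": 1, "x": 0, "y": 0, "z": -0.012, "yaw": -0.141}, {"hand": 1, "x": 0, "y": 0, "z": -0.012, "yaw": -0.141}, {"hand": 1, "x": 0, "y": 0, "z": -0.012, "yaw": -0.141}, {"hand": 1, "x": 0, "y": 0, "z": -0.012, "yaw": -0.141}, {"hand": 1, "x": 0, "y": 0, "z": -0.012, "yaw": -0.141}, {"hand": 1, "x": 0, "y": 0, "z": 0, "yaw": -0.141}, {"hand": 1, "x": 0, "y": 0, "z": 0, "yaw": -0.141}, {"hand": 1, "x": 0, "y": 0, "z": 0, "yaw": -0.141}]'

```text
clock: 1.1
eef_pos: [198.2, -512.9, 249.5]
eef_rot: [-3.142, -0.001, 1.785]
wrist_force: [-0.1, 0.4, 0.4]
finger_gap: 94.0
finger_force: 0.0
```

```bash
python3 -c "
from h import *
go(605,-231,250,1.778)"
```

```text
t 1.1 pos [ 198.218 -512.901  249.537] rot [-3.142 -0.001  1.785] shift [ 0.189  0.457 -0.   ] turn 0.007 rows 9.89828992288948
```

Emit:
arm_command --targets '[{"hand": 1, "x": 0.019, "y": 0.0457, "z": 0, "yaw": 0}, {"hand": 1, "x": 0.019, "y": 0.0457, "z": 0, "yaw": 0}, {"hand": 1, "x": 0.019, "y": 0.0457, "z": 0, "yaw": 0}, {"hand": 1, "x": 0.019, "y": 0.0457, "z": 0, "yaw": 0}, {"hand": 1, "x": 0.019, "y": 0.0457, "z": 0, "yaw": 0}, {"hand": 1, "x": 0.019, "y": 0.0457, "z": 0, "yaw": 0}, {"hand": 1, "x": 0.019, "y": 0.0457, "z": 0, "yaw": 0}, {"hand": 1, "x": 0.019, "y": 0.0457, "z": 0, "yaw": 0}, {"hand": 1, "x": 0.019, "y": 0.0457, "z": 0, "yaw": 0}, {"hand": 1, "x": 0.019, "y": 0.0457, "z": 0, "yaw": 0}]'

```text
clock: 2.1
eef_pos: [607.5, -231.2, 249.5]
eef_rot: [-3.141, -0.0, 1.779]
wrist_force: [-0.6, -1.4, 0.0]
finger_gap: 94.1
finger_force: 0.0
```

Run:
```python
from h import *
c=get_calibration("wrist");im=camera("wrist"); print(c)
cv2.imwrite("pics/w1.png",im[:,:,::-1])
print(rect(c,tan(im),8)); go(632,-231,60,1.776)
```

```text
{'K': array([[338.61 ,   0.   , 328.555],
       [  0.   , 338.61 , 198.49 ],
       [  0.   ,   0.   ,   1.   ]]), 'cam_to_world': array([[   0.979,   -0.198,   -0.055,  592.272],
       [   0.206,    0.943,    0.263, -154.38 ],
       [  -0.   ,   -0.268,    0.963,  468.358],
       [   0.   ,    0.   ,    0.   ,    1.   ]])}
(array([ 635.348, -230.73 ], dtype=float32), np.float32(108.621544), np.float32(59.952663), np.float32(1.776001))
t 2.15 pos [ 611.62  -226.474  248.069] rot [-3.141 -0.002  1.783] shift [-0.009  0.019  0.188] turn 0.007 rows 3.784480740650549
```

View pics/w1.png

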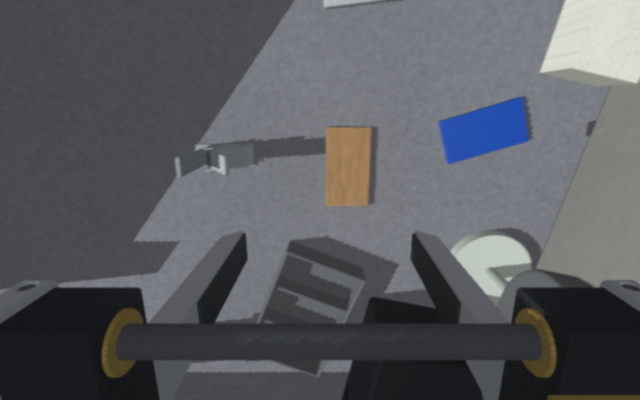

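The wrist view shows the clip at px (215,158) and the card at (348,166). Its fit of 108.6x60 matches the top view within 3 mm. Descending.

Emit:
arm_command --targets '[{"hand": 1, "x": -0.004, "y": 0.012, "z": 0.03, "yaw": 0}, {"hand": 1, "x": -0.004, "y": 0.012, "z": 0.04, "yaw": 0}, {"hand": 1, "x": 0, "y": 0, "z": 0.04, "yaw": 0}, {"hand": 1, "x": 0, "y": 0, "z": 0.04, "yaw": 0}, {"hand": 1, "x": 0, "y": 0, "z": 0.04, "yaw": 0}, {"hand": 1, "x": 0, "y": 0, "z": 0.02, "yaw": 0}, {"hand": 1, "x": 0, "y": 0, "z": 0, "yaw": 0}, {"hand": 1, "x": 0, "y": 0, "z": 0, "yaw": 0}]'

```text
clock: 2.95
eef_pos: [631.6, -235.8, 40.6]
eef_rot: [3.141, 0.0, 1.779]
wrist_force: [0.5, -0.1, 0.3]
finger_gap: 93.9
finger_force: 0.0
```

```bash
python3 -c "
from h import *
c=get_calibration('wrist');im=camera('wrist')
print(rect(c,tan(im),8))
go(633.5,-231,3,1.776)"
```

```text
(array([ 633.651, -231.624], dtype=float32), np.float32(108.73237), np.float32(60.317963), np.float32(1.7775918))
t 3.0 pos [ 632.014 -235.963   41.475] rot [3.14  0.001 1.779] shift [0.005 0.002 0.038] turn 0.003 rows 0.7764395110707003
```

Emit:
arm_command --targets '[{"hand": 1, "x": 0.0045, "y": 0.002, "z": 0.02, "yaw": 0}, {"hand": 1, "x": 0, "y": 0, "z": 0.018, "yaw": 0}, {"hand": 1, "x": 0, "y": 0, "z": 0, "yaw": 0}, {"hand": 0, "x": 0, "y": 0, "z": 0, "yaw": 0}, {"hand": 0, "x": 0, "y": 0, "z": 0, "yaw": 0}, {"hand": 0, "x": 0, "y": 0, "z": 0, "yaw": 0}, {"hand": 0, "x": 0, "y": 0, "z": 0, "yaw": 0}, {"hand": 0, "x": 0, "y": 0, "z": 0, "yaw": 0}]' --newtons 20

```text
clock: 3.8
eef_pos: [632.5, -230.9, 2.2]
eef_rot: [3.141, 0.0, 1.779]
wrist_force: [0.3, -0.0, 0.1]
finger_gap: 57.3
finger_force: 0.0
```

```bash
python3 -c "
from h import *
go(560,0,220,1.776); print(manip.read_state()['finger_gap'],manip.read_state()['finger_force'])"
```

```text
t 3.8 pos [ 632.466 -230.865    2.213] rot [3.141 0.    1.779] shift [ 0.241 -0.023 -0.218] turn 0.003 rows 6.510944026494636
57.30031316237117 0.0
```

```bash
python3 -c "
from h import *
c=get_calibration('wrist');im=camera('wrist')
print(rect(c,tan(im),8)); cv2.imwrite('pics/w2.png',im[:,:,::-1]); s=manip.read_state(); print(s['finger_gap'],s['finger_force'])"
```

```text
(array([ 633.636, -231.486], dtype=float32), np.float32(109.216064), np.float32(59.837948), np.float32(1.7750462))
53.458648514752106 0.0
```

View pics/w2.png

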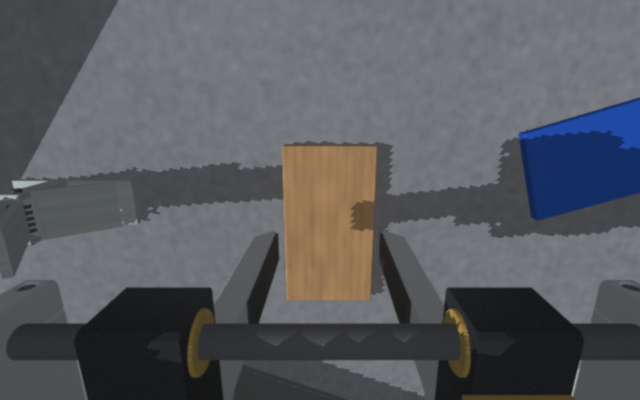

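The card at px (330,222) is still flat between the fingertips at (278,235) and (380,235), and the fingers are still travelling. I'll keep closing.

Emit:
arm_command --targets '[{"hand": -0.2, "x": 0, "y": 0, "z": 0, "yaw": 0}, {"hand": -0.2, "x": 0, "y": 0, "z": 0, "yaw": 0}, {"hand": -0.2, "x": 0, "y": 0, "z": 0, "yaw": 0}]' --newtons 20

```text
clock: 4.15
eef_pos: [632.3, -230.8, 1.8]
eef_rot: [-3.142, -0.0, 1.779]
wrist_force: [0.2, 0.1, 0.4]
finger_gap: 37.8
finger_force: 0.0
```

```bash
python3 -c "
from h import *
c=get_calibration('wrist');im=camera('wrist')
print(rect(c,tan(im),8)); cv2.imwrite('pics/w3.png',im[:,:,::-1]); s=manip.read_state(); print(s['finger_gap'],s['finger_force'])"
```

```text
(array([ 633.683, -231.607], dtype=float32), np.float32(109.724174), np.float32(59.959305), np.float32(1.7763323))
37.79810447373295 0.0
```

View pics/w3.png

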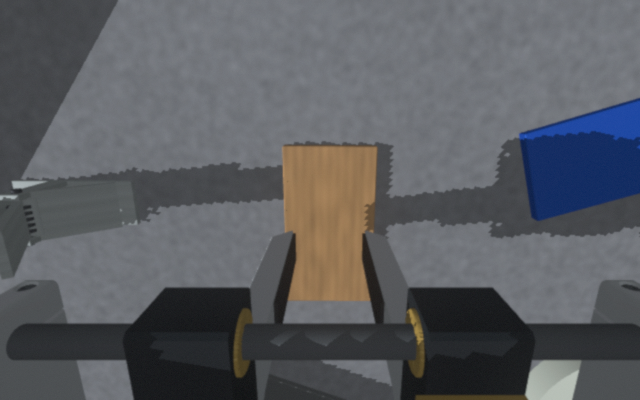

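The fingers passed above the card: the tips at px (295,235) and (363,235) overlap it. I'll check where the real tip height is from the pixels.

Run:
```python
from h import *
c=get_calibration("wrist"); s=manip.read_state(); R=Ro.from_euler('xyz',s["eef_rot"]).as_matrix(); p=s["eef_pos"]
print(c["cam_to_world"][:3,3]-p)
for h in (0,-10,-19,-30):
  for w in (-8,8):
    print(h,w,proj(c,[p+R@[w,s['finger_gap']/2*k,h] for k in(-1,1)]).ravel())
# world location of pad inner tip edges for width=gap
T=c["cam_to_world"]
o,d=ray(c,[[295,235],[363,235]]); 
for z in (0,8,12,16,20,30,40): a=plane(c,[[295,235],[363,235]],z); print(z,np.linalg.norm(a[0]-a[1]),a.mean(0))
```

```text
[-15.356  76.822 218.829]
0 -8 [299.977 233.816 354.678 233.764]
0 8 [299.423 211.755 355.147 211.704]
-10 -8 [298.757 239.387 355.806 239.334]
-10 8 [298.154 216.47  356.318 216.416]
-19 -8 [297.565 244.827 356.908 244.771]
-19 8 [296.914 221.08  357.463 221.024]
-30 -8 [295.972 252.1   358.381 252.041]
-30 8 [295.252 227.256 358.997 227.197]
0 47.42498588884117 [ 635.443 -239.942]
8 45.705435212250215 [ 634.773 -236.824]
12 44.84565987395469 [ 634.438 -235.265]
16 43.98588453565927 [ 634.103 -233.706]
20 43.12610919736373 [ 633.768 -232.147]
30 40.97667085162501 [ 632.931 -228.25 ]
40 38.82723250588619 [ 632.093 -224.352]
```

Tip width at three openings (1.78 px/mm) and the tip row both place the real fingertips about 40 mm above the reported TCP. So reported z ≈ -37 puts the tips about 3-4 mm up. I'll reopen and descend carefully, watching the force.

Emit:
arm_command --targets '[{"hand": 1, "x": 0, "y": 0.001, "z": 0, "yaw": 0}, {"hand": 1, "x": 0, "y": 0, "z": 0, "yaw": 0}, {"hand": 1, "x": 0, "y": 0, "z": 0, "yaw": 0}, {"hand": 1, "x": 0, "y": 0, "z": 0, "yaw": 0}, {"hand": 1, "x": 0, "y": 0, "z": 0.01, "yaw": 0}, {"hand": 1, "x": 0, "y": 0, "z": 0.01, "yaw": 0}, {"hand": 1, "x": 0, "y": 0, "z": 0.005, "yaw": 0}, {"hand": 1, "x": 0, "y": 0, "z": 0.0, "yaw": 0}]' --newtons 20

```text
clock: 5.0
eef_pos: [632.6, -230.3, -24.7]
eef_rot: [-3.14, -0.001, 1.779]
wrist_force: [-0.5, -0.0, 0.3]
finger_gap: 94.0
finger_force: 0.0
```

Run:
```python
from h import *
c=get_calibration("wrist"); im=camera("wrist"); s=manip.read_state(); print(s['eef_pos'],s['finger_gap'],s['wrist_force'],rect(c,tan(im),8))
cv2.imwrite("pics/w4.png",cv2.resize(im[120:320,160:500],None,fx=2,fy=2)[:,:,::-1])
```

```text
[ 633.033 -230.467  -23.832] 93.82503419782603 [-0.308 -0.246 -0.092] (array([ 633.582, -231.276], dtype=float32), np.float32(109.289955), np.float32(60.03702), np.float32(1.7774082))
```

View pics/w4.png

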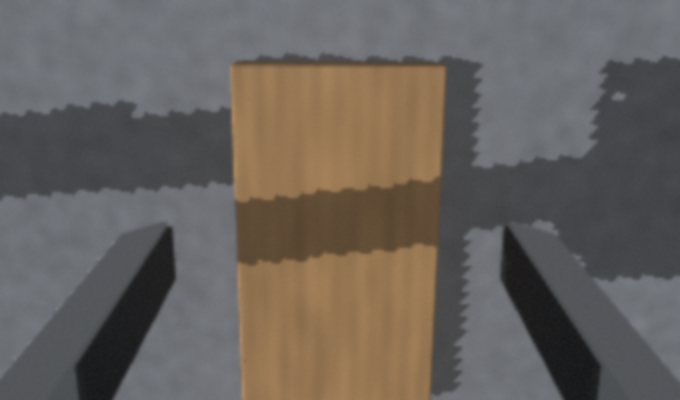

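Reported z is -24 mm with no contact, so the offset is confirmed. The card at crop px (340,240) sits centred between the pads. Going down further and closing.

Emit:
arm_command --targets '[{"hand": 1, "x": -0.001, "y": 0, "z": 0.004, "yaw": 0}, {"hand": 1, "x": 0, "y": 0, "z": 0.004, "yaw": 0}, {"hand": 1, "x": 0, "y": 0, "z": 0.003, "yaw": 0}, {"hand": 1, "x": 0, "y": 0, "z": 0.0, "yaw": 0}]' --newtons 20

```text
clock: 5.45
eef_pos: [633.3, -231.5, -34.7]
eef_rot: [-3.141, -0.0, 1.779]
wrist_force: [-0.8, -0.6, 0.1]
finger_gap: 93.8
finger_force: 0.0
```

Emit:
arm_command --targets '[{"hand": 0, "x": 0, "y": 0, "z": 0, "yaw": 0}, {"hand": 0, "x": 0, "y": 0, "z": 0, "yaw": 0}, {"hand": 0, "x": 0, "y": 0, "z": 0, "yaw": 0}, {"hand": 0, "x": 0, "y": 0, "z": 0, "yaw": 0}, {"hand": 0, "x": 0, "y": 0, "z": 0, "yaw": 0}, {"hand": 0, "x": 0, "y": 0, "z": 0, "yaw": 0}]' --newtons 20

```text
clock: 6.05
eef_pos: [633.6, -231.6, -34.0]
eef_rot: [3.141, 0.0, 1.779]
wrist_force: [0.5, 0.1, 0.4]
finger_gap: 59.3
finger_force: 20.0
```

Gripped at 59.3 mm and 20 N, so the card's underside is reported z + 34.5. Next I lift it and head to a spot short of the stand for a look.

Emit:
arm_command --targets '[{"hand": 0, "x": 0, "y": 0, "z": -0.02, "yaw": 0}, {"hand": 0, "x": 0, "y": 0, "z": -0.04, "yaw": 0}, {"hand": 0, "x": 0, "y": 0, "z": -0.05, "yaw": 0}, {"hand": 0, "x": 0, "y": 0, "z": -0.05, "yaw": 0}, {"hand": 0, "x": 0.02, "y": -0.01, "z": -0.04, "yaw": 0}, {"hand": 0, "x": 0.02, "y": -0.01, "z": -0.04, "yaw": 0}, {"hand": 0, "x": 0.02, "y": -0.01, "z": -0.04, "yaw": 0}, {"hand": 0, "x": 0.02, "y": -0.01, "z": 0, "yaw": 0}, {"hand": 0, "x": 0, "y": 0, "z": 0, "yaw": 0}, {"hand": 0, "x": 0, "y": 0, "z": 0, "yaw": 0}]'

```text
clock: 7.05
eef_pos: [577.8, -161.5, 245.8]
eef_rot: [-3.141, -0.0, 1.779]
wrist_force: [-0.4, 0.3, -0.5]
finger_gap: 59.0
finger_force: 20.0
```

Run:
```python
from h import *
go(581,10,100); s=manip.read_state(); print(s['finger_gap'],s['finger_force'])
c=get_calibration("wrist"); im=camera("wrist"); cv2.imwrite("pics/w5.png",im[:,:,::-1]); np.save("c5.npy",c)
im=camera("scene"); cv2.imwrite("pics/s5.png",im[:,:,::-1])
```

```text
t 7.05 pos [ 577.815 -161.543  245.757] rot [-3.141 -0.     1.779] shift [0.167 0.039 0.146] turn 0 rows 4.502541324259088
59.00373996086517 19.998798966407776
```

View pics/w5.png

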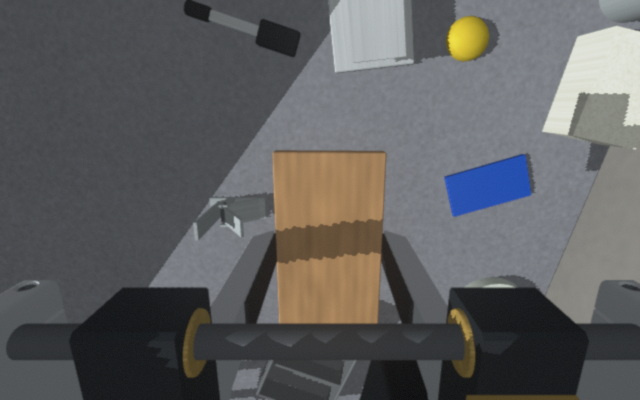

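The wrist view shows the card held square and level at px (330,230), with the stand's near end at (370,30). Moving 90 mm on for a full view of the stand.

Emit:
arm_command --targets '[{"hand": 0, "x": 0.03, "y": 0.0, "z": 0, "yaw": 0}, {"hand": 0, "x": 0.03, "y": 0, "z": 0, "yaw": 0}, {"hand": 0, "x": 0.03, "y": 0, "z": 0, "yaw": 0}, {"hand": 0, "x": 0, "y": 0, "z": 0, "yaw": 0}, {"hand": 0, "x": 0, "y": 0, "z": 0, "yaw": 0}]'

```text
clock: 7.65
eef_pos: [559.5, -73.8, 245.4]
eef_rot: [-3.141, -0.0, 1.779]
wrist_force: [0.8, -0.2, 0.0]
finger_gap: 59.3
finger_force: 20.0
```

Run:
```python
from h import *
go(581,10,100)
c=get_calibration("wrist"); im=camera("wrist"); np.save("c6.npy",c,allow_pickle=True); cv2.imwrite("pics/w6.png",im[:,:,::-1])
ct=get_calibration("top")
q=[[313,196.75],[358,181.25],[373,220],[326.75,235.5]]; P=plane(ct,q,10); print(P, P.mean(0)); print(proj(c,np.c_[P,[10]*4]))
g=cv2.cvtColor(im[0:200,240:480],cv2.COLOR_RGB2GRAY)
a=cv2.createCLAHE(4,(4,4)).apply(g)
cv2.imwrite("pics/w6c.png",cv2.resize(np.hstack([im[0:200,240:480,::-1],cv2.merge([a]*3)]),None,fx=1.65,fy=1.65,interpolation=2) if 0 else cv2.resize(np.vstack([im[0:150,260:460,::-1],cv2.merge([a[:150,20:220]]*3)]),None,fx=2,fy=2,interpolation=2))
```

```text
t 7.65 pos [559.542 -73.808 245.351] rot [-3.141 -0.     1.779] shift [0.078 0.038 0.145] turn 0 rows 3.382961296324343
[[615.823  97.675]
 [651.573 -10.585]
 [558.152 -44.289]
 [522.942  66.26 ]] [587.123  27.265]
[[401.428  38.402]
 [406.062 131.978]
 [331.523 142.449]
 [322.334  48.602]]
```

View pics/w6c.png

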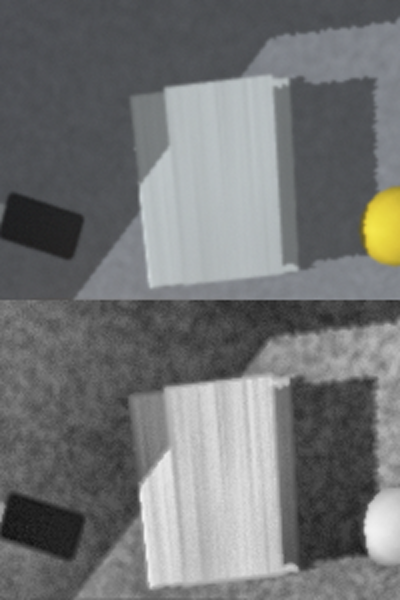

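The crop shows the plate with its corners at crop px (165,88), (272,75) and (285,270). The foot's corners are at (130,95), (290,78), (298,270) and (150,288).

Run:
```python
from h import *
c=np.load("c6.npy",allow_pickle=True).item()
f=lambda q:np.array(q)/2+[260,0]
P=plane(c,f([[165,88],[272,75],[285,270]]),54); F=plane(c,f([[130,95],[290,78],[298,270],[150,288]]),10)
n=np.linalg.norm
print(P,n(P[0]-P[1]),n(P[2]-P[1]),"ctr",(P[0]+P[2])/2,"yang",np.arctan2(*(P[1]-P[2])[::-1]),"xang",np.arctan2(*(P[1]-P[0])[::-1]))
print(F,[n(F[i]-F[(i+1)%4]) for i in range(4)],"ctr",F.mean(0),[np.arctan2(*(F[a]-F[b])[::-1]) for a,b in((0,3),(1,2),(1,0),(2,3))])
# subpixel right plate edge / top edge & left edge profile in wrist image
g=cv2.cvtColor(cv2.imread("pics/w6.png"),cv2.COLOR_BGR2GRAY).astype(int)
for r in(50,65,80,95,110,125): print(r,g[r,318:416:1][[*range(0,30)]],g[r,390:416])
for k in(350,370,390): print(k,g[30:55,k],g[130:150,k])
```

```text
[[546.072  69.42 ]
 [602.756  88.152]
 [637.963 -13.576]] 59.69904734875857 107.64868189424217 ctr [592.018  27.922] yang 1.9039837383292457 xang 0.3191646700884856
[[525.919  68.177]
 [620.302  97.928]
 [656.425 -13.585]
 [563.113 -45.34 ]] [np.float64(98.96062747627593), np.float64(117.21805833984214), np.float64(98.56767892495067), np.float64(119.45470335833669)] ctr [591.44   26.795] [np.float64(1.887420684920061), np.float64(1.8840673658327496), np.float64(0.30536250856050645), np.float64(0.32801624864240253)]
50 [ 80  80  78  77  78  79  86 104 118 121 124 123 121 122 122 120 120 123
 124 124 124 123 123 127 145 172 180 182 185 185] [189 188 188 186 186 184 168 134 120 118 115 115 115 114 110  95  82  82
  83  83  83  82  82  82  81  81]
65 [ 81  82  84  84  85  83  83  84  92 111 121 123 124 122 121 123 123 123
 123 126 124 123 124 125 125 138 167 178 181 185] [188 189 189 189 185 187 182 158 129 118 115 114 112 114 113 104  87  82
  82  83  81  84  85  84  85  81]
80 [ 82  81  81  83  85  87  88  88  86  90 105 117 120 124 122 120 120 122
 123 127 149 176 190 193 193 192 193 
[... 690 characters left out ...]
89 191 191 187 187 189] [183 183 180 177 180 182 182 182 180 177 161 131 115 115 115 113 115 116
 109  94  87  86  82  83  84  83]
350 [ 86  83  84  84  83  82  83  83  83  82  81  89 124 170 183 184 184 183
 182 182 184 182 184 183 182] [184 183 184 183 183 183 183 185 185 184 185 170 143 132 130 130 129 131
 132 127]
370 [ 82  84  82  81  81  79  78  79  81  97 139 174 182 181 183 182 183 183
 184 185 185 184 184 185 184] [181 181 181 183 181 181 182 182 182 177 159 141 136 133 134 132 133 132
 130 126]
390 [132 131 131 129 128 127 128 146 177 189 190 188 190 190 189 189 188 189
 188 188 189 188 188 189 188] [184 182 182 182 183 183 182 176 150 132 128 130 133 132 132 133 131 129
 129 126]
```

Plate and foot fits agree: sizes 59.7x108 and 99x119, centre ≈ (591.5, 27.3), yaw ≈ 0.317. So the tool yaw is 1.888.

Emit:
arm_command --targets '[{"hand": 0, "x": 0, "y": 0, "z": 0, "yaw": -0.109}, {"hand": 0, "x": 0, "y": 0, "z": 0, "yaw": 0}, {"hand": 0, "x": 0, "y": 0, "z": 0, "yaw": 0}]'

```text
clock: 8.0
eef_pos: [559.4, -74.3, 245.5]
eef_rot: [-3.141, -0.0, 1.884]
wrist_force: [0.7, 0.4, -1.6]
finger_gap: 59.5
finger_force: 20.0
```

```bash
python3 -c "
from h import *
go(591.5,27.3,40,1.888)"
```

```text
t 8.0 pos [559.386 -74.332 245.475] rot [-3.141 -0.     1.884] shift [0.087 0.062 0.205] turn -0.004 rows 4.629491786232719
```

Emit:
arm_command --targets '[{"hand": 0, "x": 0.03, "y": 0.02, "z": 0, "yaw": 0}, {"hand": 0, "x": 0.03, "y": 0.02, "z": 0.02, "yaw": 0}, {"hand": 0, "x": 0.027, "y": 0.022, "z": 0.04, "yaw": -0.004}, {"hand": 0, "x": 0, "y": 0, "z": 0.04, "yaw": 0}, {"hand": 0, "x": 0, "y": 0, "z": 0.04, "yaw": 0}, {"hand": 0, "x": 0, "y": 0, "z": 0.04, "yaw": 0}, {"hand": 0, "x": 0, "y": 0, "z": 0.02, "yaw": 0}, {"hand": 0, "x": 0, "y": 0, "z": 0.0, "yaw": 0}, {"hand": 0, "x": 0, "y": 0, "z": 0.0, "yaw": 0}]'

```text
clock: 8.9
eef_pos: [590.9, 26.4, 48.9]
eef_rot: [3.141, 0.0, 1.89]
wrist_force: [0.1, -0.1, -0.2]
finger_gap: 59.4
finger_force: 20.0
```

```bash
python3 -c "
from h import *
go(591.5,27.3,21,1.888)
c=get_calibration('wrist');im=camera('wrist'); cv2.imwrite('pics/w7.png',im[:,:,::-1])
m=tan(im); print(rect(c,m,28+54)); ys,xs=np.nonzero(m); print(xs.min(),xs.max(),ys.min(),ys.max())
P=[591.5,27.3];R=Ro.from_euler('z',.317).as_matrix()[:2,:2]
print(proj(c,[[*(P+R@[a,b]),10] for a in(-50,50) for b in(60,-60)]))
g=cv2.cvtColor(im,cv2.COLOR_RGB2GRAY); print(g[60:160:3,330])
"
```

```text
t 8.9 pos [590.862  26.354  48.911] rot [3.141 0.    1.89 ] shift [0.001 0.001 0.028] turn 0.002 rows 0.558690729727407
(array([592.013,  25.612], dtype=float32), np.float32(109.07088), np.float32(63.525967), np.float32(1.8891286))
183 527 151 398
[[261.73  128.33 ]
 [269.082 273.511]
 [395.584 128.52 ]
 [387.797 273.613]]
[ 88  86  88  87  87  90  89  90  91  89  90  90  92  93  94  92  91  91
  90  89  91  90  90 121 194 199 197 161 195 194 147 149 160 157]
```

```bash
python3 -c "
import cv2
g=cv2.cvtColor(cv2.imread('pics/w7.png'),cv2.COLOR_BGR2GRAY)
for r in(133,140,148): print(r,list(g[r,252:310:1]),list(g[r,375:405]))
print(list(g[120:155,300]),list(g[120:155,350]))"
```

```text
133 [np.uint8(90), np.uint8(90), np.uint8(91), np.uint8(90), np.uint8(89), np.uint8(88), np.uint8(86), np.uint8(85), np.uint8(87), np.uint8(95), np.uint8(113), np.uint8(122), np.uint8(128), np.uint8(126), np.uint8(128), np.uint8(131), np.uint8(130), np.uint8(128), np.uint8(127), np.uint8(125), np.uint8(126), np.uint8(129), np.uint8(128), np.uint8(127), np.uint8(127), np.uint8(127), np.uint8(128), np.uint8(129), np.uint8(130), np.uint8(131), np.uint8(131), np.uint8(129), np.uint8(129), np.uint8(131), np.uint8(130), np.uint8(128), np.uint8(131), np.uint8(130), np.uint8(130), np.uint8(129), np.uint8(129), np.uint8(129), np.uint8(128), np.uint8(129), np.uint8(128), np.uint8(131), np.uint8(133), np.uint8(131), np.uint8(129), np.uint8(124), np.uint8(126), np.uint8(128), np.uint8(129), np.uint8(127), np.uint8(130), np.uint8(129), np.uint8(128), np.uint8(127)] [np.uint8(199), np.uint8(201), np.uint8(200), np.uint8(200), np.uint8(200), np.uint8(200), np.uint8(200), np.uint8(201), np.uint8(201), np.uint8(199), np.uint8(197), np.uint8(196), np.uint8(194), np.uint8(195), np.uint8(196), np.uint8(
[... 3150 characters left out ...]
), np.uint8(199), np.uint8(201), np.uint8(200), np.uint8(198), np.uint8(199), np.uint8(200), np.uint8(188), np.uint8(144), np.uint8(109), np.uint8(123), np.uint8(141), np.uint8(147)] [np.uint8(92), np.uint8(95), np.uint8(94), np.uint8(95), np.uint8(94), np.uint8(94), np.uint8(97), np.uint8(107), np.uint8(124), np.uint8(162), np.uint8(185), np.uint8(196), np.uint8(202), np.uint8(202), np.uint8(202), np.uint8(201), np.uint8(202), np.uint8(201), np.uint8(201), np.uint8(200), np.uint8(188), np.uint8(163), np.uint8(172), np.uint8(143), np.uint8(126), np.uint8(124), np.uint8(124), np.uint8(122), np.uint8(125), np.uint8(122), np.uint8(105), np.uint8(98), np.uint8(116), np.uint8(136), np.uint8(146)]
```

The foot edges measured at columns 262/393 and row 128 match the prediction (262/395/128). Lowering.

Emit:
arm_command --targets '[{"hand": 0, "x": 0.001, "y": 0, "z": 0.015, "yaw": 0}, {"hand": 0, "x": 0, "y": 0, "z": 0.009, "yaw": 0}, {"hand": 0, "x": 0, "y": 0, "z": 0.004, "yaw": 0}, {"hand": 0, "x": 0, "y": 0, "z": 0.0, "yaw": 0}, {"hand": 0, "x": 0, "y": 0, "z": 0.0, "yaw": 0}]'

```text
clock: 9.45
eef_pos: [590.1, 27.6, 20.0]
eef_rot: [-3.142, -0.0, 1.892]
wrist_force: [0.5, -0.1, -0.2]
finger_gap: 59.2
finger_force: 20.0
```

Emit:
arm_command --targets '[{"hand": 0, "x": 0, "y": 0.0005, "z": 0.001, "yaw": 0}, {"hand": 0, "x": 0, "y": 0, "z": 0, "yaw": 0}, {"hand": 0.4, "x": 0, "y": 0, "z": 0, "yaw": 0}, {"hand": 1, "x": 0, "y": 0, "z": 0, "yaw": 0}, {"hand": 1, "x": 0, "y": 0, "z": 0, "yaw": 0}, {"hand": 1, "x": 0, "y": 0, "z": -0.02, "yaw": 0}, {"hand": 1, "x": 0, "y": 0, "z": -0.04, "yaw": 0}, {"hand": 1, "x": 0, "y": 0, "z": -0.05, "yaw": 0}, {"hand": 1, "x": 0, "y": 0, "z": -0.05, "yaw": 0}, {"hand": 1, "x": 0, "y": 0, "z": -0.05, "yaw": 0}]'

```text
clock: 10.45
eef_pos: [590.1, 27.8, 231.3]
eef_rot: [3.141, 0.0, 1.892]
wrist_force: [-0.6, -0.4, -0.9]
finger_gap: 94.2
finger_force: 0.0
```

```bash
python3 -c "
from h import *
c=get_calibration('wrist');im=camera('wrist'); cv2.imwrite('pics/w8.png',im[:,:,::-1])
m=tan(im); print(rect(c,m,62))
go(623,263.2,230,1.780)"
```

```text
(array([591.755,  27.19 ], dtype=float32), np.float32(109.2541), np.float32(59.627316), np.float32(1.8856486))
t 10.5 pos [592.458  27.77  240.43 ] rot [3.13  0.004 1.892] shift [0.214 0.103 0.011] turn 0.112 rows 4.752627609899435
```

The lower card sits at (591.8, 27.2), yaw 1.886, as wanted. On to the second card.

Emit:
arm_command --targets '[{"hand": 1, "x": 0.0428, "y": 0.0206, "z": 0, "yaw": 0}, {"hand": 1, "x": 0.0428, "y": 0.0206, "z": 0, "yaw": 0}, {"hand": 1, "x": 0.0428, "y": 0.0206, "z": 0, "yaw": 0}, {"hand": 1, "x": 0.0428, "y": 0.0206, "z": 0, "yaw": 0}, {"hand": 1, "x": 0.0428, "y": 0.0206, "z": 0.03, "yaw": 0}, {"hand": 1, "x": 0, "y": 0, "z": 0.05, "yaw": 0.112}, {"hand": 1, "x": 0, "y": 0, "z": 0.04, "yaw": 0}, {"hand": 1, "x": 0, "y": 0, "z": 0.04, "yaw": 0}, {"hand": 1, "x": 0, "y": 0, "z": 0, "yaw": 0}, {"hand": 1, "x": 0, "y": 0, "z": 0, "yaw": 0}]'

```text
clock: 11.5
eef_pos: [620.3, 258.2, 73.4]
eef_rot: [3.141, -0.0, 1.78]
wrist_force: [0.6, 0.6, 0.6]
finger_gap: 94.2
finger_force: 0.0
```

```bash
python3 -c "
from h import *
c=get_calibration('wrist');im=camera('wrist'); cv2.imwrite('pics/w9.png',im[:,:,::-1])
m=tan(im); r=rect(c,m,8);print(r)
go(*r[0],-34.5,r[3])"
```

```text
(array([625.182, 263.302], dtype=float32), np.float32(109.12551), np.float32(59.564903), np.float32(1.7789176))
t 11.55 pos [621.104 258.418  74.878] rot [ 3.139 -0.     1.78 ] shift [0.004 0.005 0.109] turn 0.001 rows 2.1912635174934536
```

Emit:
arm_command --targets '[{"hand": 1, "x": 0.004, "y": 0.005, "z": 0.03, "yaw": 0}, {"hand": 1, "x": 0, "y": 0, "z": 0.04, "yaw": 0}, {"hand": 1, "x": 0, "y": 0, "z": 0.025, "yaw": 0}, {"hand": 1, "x": 0, "y": 0, "z": 0.009, "yaw": 0}, {"hand": 1, "x": 0, "y": 0, "z": 0.003, "yaw": 0}, {"hand": 1, "x": 0, "y": 0, "z": 0, "yaw": 0}]'

```text
clock: 12.15
eef_pos: [625.3, 263.5, -32.4]
eef_rot: [3.139, -0.0, 1.78]
wrist_force: [-0.2, -0.0, -0.7]
finger_gap: 94.0
finger_force: 0.0
```

```bash
python3 -c "
from h import *
c=get_calibration('wrist');im=camera('wrist')
r=rect(c,tan(im),8);print(r)
go(*r[0],-34.5,r[3])"
```

```text
(array([624.519, 265.763], dtype=float32), np.float32(105.34613), np.float32(59.389896), np.float32(1.779189))
t 12.2 pos [625.346 263.504 -32.245] rot [ 3.139 -0.     1.78 ] shift [ 0.002 -0.     0.002] turn 0.001 rows 0.06594333941218046
```

Emit:
arm_command --targets '[{"hand": 1, "x": 0, "y": 0, "z": 0.002, "yaw": 0}, {"hand": 0, "x": 0, "y": 0, "z": 0, "yaw": 0}, {"hand": 0, "x": 0, "y": 0, "z": 0, "yaw": 0}, {"hand": 0, "x": 0, "y": 0, "z": 0, "yaw": 0}, {"hand": 0, "x": 0, "y": 0, "z": 0, "yaw": 0}, {"hand": 0, "x": 0, "y": 0, "z": 0, "yaw": 0}, {"hand": 0, "x": 0, "y": 0, "z": 0, "yaw": 0}]' --newtons 20

```text
clock: 12.9
eef_pos: [624.1, 263.1, -36.5]
eef_rot: [3.142, -0.0, 1.78]
wrist_force: [0.1, -0.9, 0.7]
finger_gap: 59.6
finger_force: 20.0
```

Emit:
arm_command --targets '[{"hand": 0, "x": 0, "y": 0, "z": -0.02, "yaw": 0}, {"hand": 0, "x": 0, "y": 0, "z": -0.04, "yaw": 0}, {"hand": 0, "x": 0, "y": 0, "z": -0.04, "yaw": 0}, {"hand": 0, "x": 0, "y": 0, "z": -0.04, "yaw": 0}, {"hand": 0, "x": 0, "y": 0, "z": -0.03, "yaw": 0}, {"hand": 0, "x": 0, "y": 0, "z": 0, "yaw": -0.107}, {"hand": 0, "x": 0, "y": 0, "z": 0, "yaw": 0}]'

```text
clock: 13.6
eef_pos: [624.3, 263.1, 134.1]
eef_rot: [3.14, -0.0, 1.889]
wrist_force: [-0.6, -0.4, -0.5]
finger_gap: 59.6
finger_force: 20.0
```

```bash
python3 -c "
from h import *
go(591.6,27.3,70,1.887)
c=get_calibration('wrist');im=camera('wrist')
s=manip.read_state(); print(rect(c,tan(im),s['eef_pos'][2]+34+8))"
```

```text
t 13.6 pos [624.28  263.135 134.13 ] rot [ 3.14  -0.     1.889] shift [-0.214 -0.105  0.064] turn 0.002 rows 4.931486786506742
(array([624.263, 265.564], dtype=float32), np.float32(104.48326), np.float32(61.592793), np.float32(1.886778))
```

Emit:
arm_command --targets '[{"hand": 0, "x": -0.0428, "y": -0.021, "z": 0, "yaw": 0}, {"hand": 0, "x": -0.0428, "y": -0.021, "z": 0, "yaw": 0}, {"hand": 0, "x": -0.0428, "y": -0.021, "z": 0, "yaw": 0}, {"hand": 0, "x": -0.0428, "y": -0.021, "z": 0, "yaw": 0}, {"hand": 0, "x": -0.0428, "y": -0.021, "z": 0, "yaw": 0}, {"hand": 0, "x": 0, "y": 0, "z": 0.03, "yaw": 0}, {"hand": 0, "x": 0, "y": 0, "z": 0.03, "yaw": 0}, {"hand": 0, "x": 0, "y": 0, "z": 0.015, "yaw": 0}, {"hand": 0, "x": 0, "y": 0, "z": 0, "yaw": 0}, {"hand": 0, "x": 0, "y": 0, "z": 0, "yaw": 0}]'

```text
clock: 14.65
eef_pos: [591.2, 27.3, 59.1]
eef_rot: [3.141, 0.0, 1.886]
wrist_force: [0.8, 0.3, -0.5]
finger_gap: 59.4
finger_force: 20.0
```

```bash
python3 -c "
from h import *
go(591.6,27.3,27,1.887)
c=get_calibration('wrist');im=camera('wrist');go(591.6,27.3,27,1.887)"
```

```text
t 14.65 pos [591.176  27.342  59.058] rot [3.141 0.    1.886] shift [-0.     0.     0.032] turn -0.001 rows 0.6412152342507101
t 14.7 pos [591.534  27.347  59.644] rot [3.14  0.    1.887] shift [-0.     0.     0.033] turn -0.0 rows 0.652889221338981
```

Emit:
arm_command --targets '[{"hand": 0, "x": 0, "y": 0, "z": 0.015, "yaw": 0}, {"hand": 0, "x": 0, "y": 0, "z": 0.012, "yaw": 0}, {"hand": 0, "x": 0, "y": 0, "z": 0.004, "yaw": 0}, {"hand": 0, "x": 0, "y": 0, "z": 0.001, "yaw": 0}, {"hand": 0, "x": 0, "y": 0, "z": 0.0, "yaw": 0}, {"hand": 0, "x": 0, "y": 0, "z": 0.0, "yaw": 0}]'

```text
clock: 15.3
eef_pos: [591.1, 27.0, 26.8]
eef_rot: [3.141, 0.0, 1.887]
wrist_force: [-0.1, 0.6, -0.9]
finger_gap: 59.9
finger_force: 20.0
```

Emit:
arm_command --targets '[{"hand": 0, "x": 0, "y": 0, "z": 0.0005, "yaw": 0}, {"hand": 0, "x": 0, "y": 0, "z": 0, "yaw": 0}, {"hand": 0.4, "x": 0, "y": 0, "z": 0, "yaw": 0}, {"hand": 1, "x": 0, "y": 0, "z": 0, "yaw": 0}, {"hand": 1, "x": 0, "y": 0, "z": 0, "yaw": 0}, {"hand": 1, "x": 0, "y": 0, "z": -0.02, "yaw": 0}, {"hand": 1, "x": 0, "y": 0, "z": -0.04, "yaw": 0}, {"hand": 1, "x": 0, "y": 0, "z": -0.05, "yaw": 0}, {"hand": 1, "x": 0, "y": 0, "z": -0.05, "yaw": 0}, {"hand": 1, "x": 0, "y": 0, "z": -0.05, "yaw": 0}]'

```text
clock: 16.3
eef_pos: [590.4, 27.0, 238.2]
eef_rot: [3.141, 0.0, 1.887]
wrist_force: [1.3, 0.8, -0.7]
finger_gap: 94.2
finger_force: 0.0
```

Run:
```python
from h import *
c=get_calibration('wrist');im=camera('wrist'); cv2.imwrite('pics/w10.png',im[:,:,::-1])
print(rect(c,tan(im),70))
# clip from the earlier wrist pictures: w6 (card-held view) brightness; jaw position from w5
ct=get_calibration("top")
off=lambda q:np.array(q)/5*1.0+[0,0]
q=np.array([[605,400],[655,390]]); q=(q-[400,0])/5+[410,165]; print("jaw tip (top)",plane(ct,q,4))
go(500,-250,230,1.8)
```

```text
(array([591.812,  27.089], dtype=float32), np.float32(110.00039), np.float32(59.702587), np.float32(1.8852212))
jaw tip (top) [[ 496.249 -229.064]
 [ 500.649 -253.032]]
t 16.35 pos [592.707  27.056 247.299] rot [3.13  0.004 1.887] shift [-0.234 -0.174  0.016] turn 0.087 rows 5.853331275403178
```

The pile is at (591.8, 27.1), yaw 1.885, so the cards are done. The clip's jaw tip is near (498, -241). Moving above the clip for a close look.

Emit:
arm_command --targets '[{"hand": 1, "x": -0.04, "y": -0.03, "z": 0, "yaw": 0}, {"hand": 1, "x": -0.04, "y": -0.03, "z": 0, "yaw": 0}, {"hand": 1, "x": -0.04, "y": -0.03, "z": 0, "yaw": 0}, {"hand": 1, "x": -0.04, "y": -0.03, "z": 0, "yaw": 0}, {"hand": 1, "x": -0.04, "y": -0.03, "z": 0, "yaw": 0}, {"hand": 1, "x": -0.035, "y": -0.03, "z": 0, "yaw": 0}, {"hand": 1, "x": 0, "y": -0.035, "z": 0, "yaw": 0.12}, {"hand": 1, "x": 0, "y": 0, "z": 0, "yaw": 0}, {"hand": 1, "x": 0, "y": 0, "z": 0, "yaw": 0}]'

```text
clock: 17.25
eef_pos: [459.5, -263.3, 236.1]
eef_rot: [3.141, 0.0, 1.767]
wrist_force: [0.0, 0.3, -0.8]
finger_gap: 94.3
finger_force: 0.0
```

Run:
```python
from h import *
go(457,-250,180,1.75)
c=get_calibration('wrist');np.save("c11.npy",c,allow_pickle=True);im=camera('wrist'); cv2.imwrite('pics/w11.png',im[:,:,::-1])
p=proj(c,[[498,-241,4],[451,-250,34]]);print(p)
u,v=p.mean(0).astype(int); u=max(u-80,0);v=max(v-60,0); print("origin",u,v)
cv2.imwrite('pics/w11c.png',cv2.resize(im[v:v+120,u:u+160,::-1],None,fx=5,fy=5,interpolation=2))
```

```text
t 17.25 pos [ 459.47  -263.332  236.15 ] rot [3.141 0.    1.767] shift [0.014 0.    0.056] turn 0.017 rows 1.1552726924178258
[[359.35  153.786]
 [323.141 156.968]]
origin 261 95
```

View pics/w11c.png

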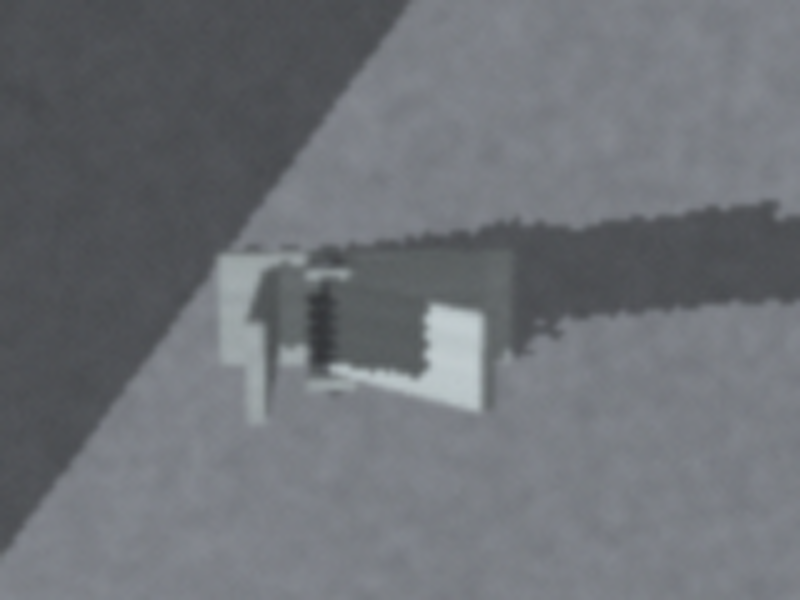

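The crop shows the clip's lower jaw between crop px (220,255)-(220,362) at the back and (515,250)-(512,352) at the front. The fixed grip's top is around (258,372), and the moving grip's top edge runs along (485,310)-(485,410).

Run:
```python
from h import *
c=np.load("c11.npy",allow_pickle=True).item()
f=lambda q,z:plane(c,np.array(q)/5+[261,95],z)
J=f([[220,255],[220,362],[513,352],[515,250]],4); b=J[:2].mean(0);t=J[2:].mean(0)
print(J,np.linalg.norm(t-b),"yaw",np.arctan2(*(t-b)[::-1]),"tip",t)
yaw=np.arctan2(*(t-b)[::-1]); u=np.array([np.cos(yaw),np.sin(yaw)])
print("origin",t-48*u, b+30*u)
G=f([[258,372]],96)[0]; M=f([[485,360]],85)[0]; S=f([[485,310],[485,410]],85); print("fixed top",G,"moving",M,np.linalg.norm(M-G),"yaw",np.arctan2(*(M-G)[::-1]),"origin from grip",G+16*u,"moving width",np.linalg.norm(S[0]-S[1]),"edge yaw",np.arctan2(*(S[0]-S[1])[::-1])-np.pi/2)
```

```text
[[ 425.085 -244.879]
 [ 430.127 -273.144]
 [ 507.025 -255.173]
 [ 501.501 -228.432]] 78.56487663609131 yaw 0.22083077491533382 tip [ 504.263 -241.803]
origin [ 457.429 -252.317] [ 456.877 -252.44 ]
fixed top [ 441.528 -255.975] moving [ 490.179 -245.737] 49.71661478518749 yaw 0.2074103225230562 origin from grip [ 457.14  -252.471] moving width 22.385129374206752 edge yaw 0.21862680061368178
```

The clip measurements agree: origin (457.2, -252.4), yaw 0.215, jaw length 78.6 and grip width 22.4. The middle of the grips is at (465.5, -250.6).

Emit:
arm_command --targets '[{"hand": 1, "x": 0, "y": 0, "z": 0, "yaw": -0.019}, {"hand": 1, "x": 0, "y": 0, "z": 0, "yaw": 0}]'

```text
clock: 17.5
eef_pos: [460.2, -262.5, 235.8]
eef_rot: [-3.142, -0.0, 1.789]
wrist_force: [-0.2, -0.6, 0.3]
finger_gap: 94.1
finger_force: 0.0
```

```bash
python3 -c "
from h import *
go(465.5,-250.6,16,1.786)"
```

```text
t 17.5 pos [ 460.158 -262.524  235.777] rot [-3.142 -0.     1.789] shift [0.01  0.008 0.22 ] turn 0.003 rows 4.4032914345561
```

Emit:
arm_command --targets '[{"hand": 1, "x": 0.01, "y": 0.008, "z": 0.03, "yaw": 0}, {"hand": 1, "x": 0, "y": 0, "z": 0.04, "yaw": 0}, {"hand": 1, "x": 0, "y": 0, "z": 0.04, "yaw": 0}, {"hand": 1, "x": 0, "y": 0, "z": 0.0, "yaw": 0}, {"hand": 1, "x": 0, "y": 0, "z": 0.0, "yaw": 0}]'

```text
clock: 18.0
eef_pos: [465.7, -251.6, 127.0]
eef_rot: [3.142, -0.0, 1.787]
wrist_force: [0.4, 0.2, 0.4]
finger_gap: 93.9
finger_force: 0.0
```

Run:
```python
from h import *
go(465.5,-250.6,16,1.786)
c=get_calibration("wrist"); im=camera("wrist"); cv2.imwrite("pics/w12.png",im[:,:,::-1])
o=np.array([457.2,-252.4]);R=Ro.from_euler('z',.215).as_matrix()[:2,:2]
P=[[*(o+R@[a,b]),h] for a,b,h in((48,15,4),(48,-15,4),(-30,15,4),(-18,11,96),(-18,-11,96),(37,11,84),(37,-11,84))]
print(proj(c,P))
g=cv2.cvtColor(im,cv2.COLOR_RGB2GRAY); e=cv2.Canny(im,60,150)
for r in range(170,225,6): print(r,np.nonzero(e[r,240:440])[0]+240)
```

```text
t 18.0 pos [ 465.725 -251.557  126.952] rot [ 3.142 -0.     1.787] shift [ 0.001 -0.     0.111] turn 0.001 rows 2.2191303206788513
[[366.328 167.437]
 [365.467 195.782]
 [289.984 167.441]
 [292.691 194.35 ]
 [293.492 221.591]
 [363.204 190.479]
 [362.461 216.659]]
170 [289 304 305 306 307 308 309 311 312]
176 [284 285 289 299 305 311 315 317 322]
182 [279 280 289 296 297 305 311 317 318 319 408 413 414 415 416 417 420 421
 423 424 425 426 427 430 431 433 434 435 436 437 438]
188 [275 289 294 305 311 317 318 343 344 346 347 348 377]
194 [270 271 289 292 293 294 295 296 304 311 318 342 358 363 364 365 366 367
 368 369 370]
200 [265 266 291 297 303 311 318 319 321 322 323 324 342 357 361]
206 [261 291 297 301 311 312 313 314 315 316 317 320 321 323 327 328 329 337
 339 357 361]
212 [256 257 292 297 300 341 342 343 357 361]
218 [251 252 292 297 298 299 358]
224 [247 248]
```

The close view matches the prediction: fixed grip column 292 against 293, moving grip 361 against 362. Descending and squeezing.

Emit:
arm_command --targets '[{"hand": 1, "x": 0.001, "y": 0, "z": 0.03, "yaw": 0}, {"hand": 1, "x": 0, "y": 0, "z": 0.03, "yaw": 0}, {"hand": 1, "x": 0, "y": 0, "z": 0.03, "yaw": 0}, {"hand": 1, "x": 0, "y": 0, "z": 0.015, "yaw": 0}, {"hand": 1, "x": 0, "y": 0, "z": 0.005, "yaw": 0}, {"hand": 1, "x": 0, "y": 0, "z": 0.0, "yaw": 0}, {"hand": 1, "x": 0, "y": 0, "z": 0.0, "yaw": 0}]'

```text
clock: 18.75
eef_pos: [466.0, -251.3, 17.7]
eef_rot: [3.14, 0.002, 1.786]
wrist_force: [-0.5, 0.5, 0.5]
finger_gap: 94.0
finger_force: 0.0
```

Emit:
arm_command --targets '[{"hand": 0.1, "x": 0, "y": 0, "z": 0, "yaw": 0}, {"hand": 0.1, "x": 0, "y": 0, "z": 0, "yaw": 0}, {"hand": 0.1, "x": 0, "y": 0, "z": 0, "yaw": 0}, {"hand": 0.1, "x": 0, "y": 0, "z": 0, "yaw": 0}, {"hand": 0.1, "x": 0, "y": 0, "z": 0, "yaw": 0}, {"hand": -0.1, "x": 0, "y": 0, "z": 0, "yaw": 0}, {"hand": -0.1, "x": 0, "y": 0, "z": 0, "yaw": 0}]' --newtons 30

```text
clock: 19.45
eef_pos: [464.9, -250.8, 16.1]
eef_rot: [-3.141, 0.0, 1.786]
wrist_force: [-2.0, -0.6, 2.2]
finger_gap: 43.6
finger_force: 8.5
```

Emit:
arm_command --targets '[{"hand": -0.3, "x": 0, "y": 0, "z": 0, "yaw": 0}, {"hand": -0.3, "x": 0, "y": 0, "z": 0, "yaw": 0}, {"hand": -0.5, "x": 0, "y": 0, "z": 0, "yaw": 0}, {"hand": -0.7, "x": 0, "y": 0, "z": 0, "yaw": 0}, {"hand": -0.7, "x": 0, "y": 0, "z": 0, "yaw": 0}, {"hand": -0.7, "x": 0, "y": 0, "z": 0, "yaw": 0}]' --newtons 30

```text
clock: 20.05
eef_pos: [465.0, -250.7, 16.1]
eef_rot: [3.142, 0.0, 1.786]
wrist_force: [-3.8, -0.2, 4.9]
finger_gap: 19.8
finger_force: 30.0
```

Run:
```python
from h import *
go(465.5,-250.6,16,1.786); s=manip.read_state(); print(s['finger_gap'],s['finger_force'],s['wrist_force'])
c=get_calibration("wrist"); im=camera("wrist"); cv2.imwrite("pics/w13.png",im[:,:,::-1]); np.save("c13.npy",c,allow_pickle=True)
e=cv2.Canny(im,60,150)
for r in range(130,240,8): print(r,np.nonzero(e[r,240:440])[0]+240)
```

```text
t 20.05 pos [ 465.002 -250.736   16.066] rot [3.142 0.    1.786] shift [0.    0.001 0.   ] turn -0.0 rows 0.010405886048732825
19.76618073235235 30.00414490699768 [-3.793 -0.232  4.931]
130 [326 327]
138 [320 321]
146 [314 315]
154 [308]
162 [301 302]
170 [295 296]
178 [289 290]
186 [283 284 401 402 403 404 405 406 407 411 416 417 418 419]
194 [277 301 302 303 304 305 311 312 313 314 315 316 317 318 319 326 327 328
 329 330 331 332 340 341 342 343 344 345 346]
202 [271 297 317 318 319 320 321 323 324]
210 [264 265 298 313 419]
218 [258 259 298 312 339 340 419]
226 [252 253 298 311 332 338 346 347 348 349 419]
234 [246 295 296 297 308 320 332 338 349 418]
```

Fully squeezed: gap 19.8 mm at 30 N. Lifting.

Emit:
arm_command --targets '[{"hand": -0.7, "x": 0, "y": 0, "z": -0.01, "yaw": 0}, {"hand": -0.7, "x": 0, "y": 0, "z": -0.02, "yaw": 0}, {"hand": -0.7, "x": 0, "y": 0, "z": -0.03, "yaw": 0}, {"hand": -0.7, "x": 0, "y": 0, "z": -0.02, "yaw": 0}, {"hand": -0.7, "x": 0, "y": 0, "z": -0.02, "yaw": 0}, {"hand": -0.7, "x": 0, "y": 0, "z": 0, "yaw": 0}, {"hand": -0.7, "x": 0, "y": 0, "z": 0, "yaw": 0}, {"hand": -0.7, "x": 0, "y": 0, "z": 0, "yaw": 0}]'

```text
clock: 20.9
eef_pos: [464.5, -250.3, 114.7]
eef_rot: [-3.14, -0.001, 1.786]
wrist_force: [-0.2, -0.2, -1.8]
finger_gap: 19.9
finger_force: 30.0
```

Run:
```python
from h import *
s=manip.read_state(); print(s['eef_pos'],s['finger_gap'],s['finger_force'],s['wrist_force'],s['moment'])
for n in("wrist","scene","top"):
    c=get_calibration(n); im=camera(n); cv2.imwrite(f"pics/{n}14.png",im[:,:,::-1]); np.save(f"{n}14.npy",c,allow_pickle=True)
    # predicted clip points if held as assumed: fingers' centre = clip x -8, tip 57 above underside
    p=s['eef_pos']; R=Ro.from_euler('z',.215).as_matrix(); o=p+R@[8,0,41-57]
    print(n,o,proj(c,[o+R@q for q in([48,15,4],[48,-15,4],[48,15,0],[48,-15,0],[48,15,32],[48,-15,32],[-30,-15,0],[-30,15,0])]).round(1).tolist())
```

```text
[ 464.493 -250.292  114.696] 19.859874182826612 29.99786764383316 [-0.187 -0.216 -1.808] [-0.012 -0.051  0.052]
wrist [ 472.309 -248.585   98.696] [[406.5, 197.0], [404.0, 236.7], [405.3, 195.6], [402.9, 234.6], [416.4, 208.8], [413.3, 252.8], [297.8, 234.7], [296.7, 195.6]]
scene [ 472.309 -248.585   98.696] [[197.9, 202.1], [186.7, 206.9], [198.2, 203.4], [187.0, 208.1], [195.8, 193.2], [184.3, 197.9], [173.9, 194.1], [184.8, 189.7]]
top [ 472.309 -248.585   98.696] [[460.5, 235.7], [473.8, 232.6], [459.9, 235.8], [473.2, 232.7], [464.3, 235.4], [478.0, 232.2], [482.4, 267.7], [469.0, 270.8]]
```

Run:
```python
import cv2,numpy as np
np.set_printoptions(linewidth=250)
g=cv2.cvtColor(cv2.imread("pics/wrist14.png"),cv2.COLOR_BGR2GRAY)
print(g[180:262:3,376:432:2]); 
print("rear",g[186:262:4,280:320:2])
g=cv2.cvtColor(cv2.imread("pics/scene14.png"),cv2.COLOR_BGR2GRAY); print("scene");print(g[180:220,164:212:2])
```

```text
[[137 133 128 125 125 127 128 129 129 129 132 133 135 138 135 131 131 132 131 130 129 130 130 132 132 134 134 132]
 [130 130 130 129 128 129 130 128 129 129 132 135 134 135 134 129 130 133 133 133 131 132 131 127 126 129 129 131]
 [128 133 135 134 130 133 134 132 132 133 134 136 135 136 133 129 128 129 131 130 131 134 132 130 128 128 131 132]
 [132 135 137 134 129 127 129 130 132 134 135 133 130 130 131 130 131 132 128 131 131 133 134 136 136 132 131 132]
 [131 135 135 133 131 129 129 128 132 134 133 135 129 126 126 129 132 132 129 133 133 133 135 136 133 129 133 133]
 [128 126 123 124 126 124 120 121 125 127 124 122 122 122 124 127 133 136 134 133 131 130 133 137 132 128 133 139]
 [103 103 103 102 103 102 104 104 104 103 103 102 104 103 103 104 127 134 132 128 129 131 133 132 132 130 132 136]
 [106 103 103 103 103 104 104 102 102 103 103 104 104 104 103 105 124 128 127 124 125 129 132 131 128 130 129 129]
 [105 106 105 105 106 104 105 106 106 105 105 105 104 106 105 107 126 131 129 127 126 128 131 132 131 134 133 130]
 [109 108 108 109 109 108 107 107 107 109 109 108 107 108 109 111
[... 6970 characters left out ...]
8 105]
 [109 108 107 106 105 110 110 109 107 111 111 110 107 106 109 108 109 106 104 105 108 109 107 109]
 [107 104 108 107 105 109 107 108 110 111 107 109 106 109 108 109 105 104 106 105 106 112 110 110]
 [108 108 111 109 109 109 108 125 139 138 138 140 141 143 137 138 138 137 137 140 140 139 141 138]
 [137 139 138 137 138 143 140 164 181 178 182 180 183 181 178 179 183 180 176 182 183 184 187 182]
 [181 183 181 179 179 181 184 180 180 179 181 182 181 182 178 178 183 181 177 180 184 185 183 180]
 [183 186 181 180 181 183 182 181 181 178 180 183 180 182 184 179 182 179 179 177 182 184 174 178]
 [184 186 184 184 181 182 185 184 180 180 179 182 179 182 185 183 182 183 179 178 183 181 178 176]]
```

The held clip matches prediction in the wrist view: lower tip column 407 against 406.5, rear 298 against 297, upper tip 418. The scene view agrees too, with the bottom corner at (187,207). So clip origin = TCP + 8.5 mm, and underside = reported z - 16. The final TCP target is (525.4, 5.5, 58), yaw 1.887, with a staging point 60 mm before it.

```bash
python3 -c "
from h import *
go(468.3,-13.1,115,1.887)"
```

```text
t 21.05 pos [ 464.659 -250.448  115.015] rot [-3.141 -0.001  1.786] shift [0.231 0.054 0.   ] turn -0.101 rows 4.7475275150286
```

Emit:
arm_command --targets '[{"hand": -0.7, "x": 0.015, "y": 0.004, "z": 0, "yaw": 0}, {"hand": -0.7, "x": 0.035, "y": 0.008, "z": 0, "yaw": 0}, {"hand": -0.7, "x": 0.035, "y": 0.008, "z": 0, "yaw": 0}, {"hand": -0.7, "x": 0.035, "y": 0.008, "z": 0, "yaw": 0}, {"hand": -0.7, "x": 0.035, "y": 0.008, "z": 0, "yaw": 0}, {"hand": -0.7, "x": 0.035, "y": 0.008, "z": 0, "yaw": 0}, {"hand": -0.7, "x": 0.03, "y": 0.008, "z": 0, "yaw": 0}, {"hand": -0.7, "x": 0.011, "y": 0.002, "z": 0, "yaw": -0.05}, {"hand": -0.7, "x": 0, "y": 0, "z": 0, "yaw": -0.051}, {"hand": -0.7, "x": 0, "y": 0, "z": 0, "yaw": 0}]'

```text
clock: 22.05
eef_pos: [468.2, -13.2, 115.8]
eef_rot: [-3.141, 0.0, 1.89]
wrist_force: [0.4, 0.2, -0.3]
finger_gap: 19.6
finger_force: 30.0
```

Emit:
arm_command --targets '[{"hand": -0.7, "x": 0, "y": 0, "z": 0.015, "yaw": 0}, {"hand": -0.7, "x": 0, "y": 0, "z": 0.02, "yaw": 0}, {"hand": -0.7, "x": 0, "y": 0, "z": 0.015, "yaw": 0}, {"hand": -0.7, "x": 0, "y": 0, "z": 0, "yaw": 0}, {"hand": -0.7, "x": 0, "y": 0, "z": 0, "yaw": 0}]'

```text
clock: 22.55
eef_pos: [468.5, -13.8, 66.3]
eef_rot: [-3.142, -0.0, 1.886]
wrist_force: [0.4, 0.5, -1.0]
finger_gap: 19.9
finger_force: 30.0
```

Run:
```python
from h import *
go(525.4,5.5,58,1.887); s=manip.read_state(); print(s['finger_gap'],s['finger_force'])
c=get_calibration("wrist"); im=camera("wrist"); cv2.imwrite("pics/w15.png",im[:,:,::-1]); print(rect(c,tan(im)&(np.arange(400)[:,None]<260),70))
s=manip.read_state();p=s['eef_pos']; R=Ro.from_euler('z',s['eef_rot'][2]-np.pi/2).as_matrix(); o=p+R@[8.5,0,-16]
for n in("wrist","scene"):
    c=get_calibration(n); print(n,proj(c,[o+R@q for q in([48,15,4],[48,15,0],[48,-15,0],[48,15,36],[48,-15,36])]).round(1).tolist())
cv2.imwrite("pics/s15.png",camera("scene")[:,:,::-1])
print(rect(get_calibration("scene"),tan(cv2.imread("pics/s15.png")[:,:,::-1].copy()),70))
```

```text
t 22.55 pos [468.526 -13.789  66.29 ] rot [-3.142 -0.     1.886] shift [0.001 0.06  0.008] turn -0.001 rows 1.2125170109276828
19.88063303600457 29.99799281358719
(array([583.826,  40.394], dtype=float32), np.float32(82.45012), np.float32(66.06721), np.float32(1.8850229))
wrist [[407.2, 196.9], [406.0, 195.4], [403.5, 234.4], [418.9, 210.6], [415.6, 255.3]]
scene [[286.4, 191.6], [286.5, 192.7], [278.6, 197.3], [285.9, 182.4], [277.8, 186.8]]
(array([939.995, 925.63 ], dtype=float32), np.float32(1523.8439), np.float32(204.82329), np.float32(1.9470446))
```

Emit:
arm_command --targets '[{"hand": -0.7, "x": 0.001, "y": 0, "z": 0.008, "yaw": 0}, {"hand": -0.7, "x": 0, "y": 0, "z": 0, "yaw": 0}, {"hand": -0.7, "x": 0, "y": 0.01, "z": 0, "yaw": 0}, {"hand": -0.7, "x": 0, "y": 0.01, "z": 0, "yaw": 0}, {"hand": -0.7, "x": 0, "y": 0.01, "z": 0, "yaw": 0}, {"hand": -0.7, "x": 0, "y": 0.005, "z": 0, "yaw": 0}, {"hand": -0.7, "x": 0, "y": 0, "z": 0, "yaw": 0}, {"hand": -0.7, "x": 0, "y": 0, "z": 0, "yaw": 0}]'

```text
clock: 23.45
eef_pos: [501.3, -1.6, 57.8]
eef_rot: [-3.141, -0.0, 1.887]
wrist_force: [0.2, -0.4, -1.9]
finger_gap: 19.8
finger_force: 30.0
```

Run:
```python
from h import *
np.set_printoptions(linewidth=250)
go(525.4,5.5,58,1.887)
im=camera("scene"); cv2.imwrite("pics/s16.png",im[:,:,::-1]); c=get_calibration("scene")
s=manip.read_state();p=s['eef_pos']; print(p); R=Ro.from_euler('z',s['eef_rot'][2]-np.pi/2).as_matrix(); o=p+R@[8.5,0,-16]
print("clip",proj(c,[o+R@q for q in([48,15,4],[48,15,0],[48,-15,0],[48,-15,4],[48,15,32],[48,-15,32],[48,15,36],[48,-15,36])]).round(1).tolist())
S=Ro.from_euler('z',.316).as_matrix(); q0=np.array([591.6,27.2,0])
print("plate near/far corners top",proj(c,[q0+S@q for q in([-30,55,70],[-30,-55,70],[30,55,70],[30,-55,70],[30,-55,54],[30,-55,50],[-30,-55,50])]).round(1).tolist())
m=tan(im);m[:170]=0;m[240:]=0;m[:,:250]=0;m[:,340:]=0;k=max(cv2.findContours(m.astype(np.uint8),0,1)[0],key=cv2.contourArea);print(cv2.approxPolyDP(k,2,True).reshape(-1,2).tolist())
```

```text
t 23.45 pos [501.262  -1.588  57.76 ] rot [-3.141 -0.     1.887] shift [-0.001  0.025 -0.   ] turn 0.0 rows 0.5031710432437316
[501.169  -1.674  57.821]
clip [[295.2, 198.9], [295.3, 200.0], [287.5, 204.7], [287.4, 203.6], [294.9, 190.8], [286.9, 195.5], [294.8, 189.7], [286.9, 194.3]]
plate near/far corners top [[307.1, 187.3], [277.9, 204.5], [322.6, 196.0], [293.4, 214.4], [293.6, 219.1], [293.7, 220.3], [278.3, 210.3]]
[[322, 196], [306, 188], [278, 206], [295, 217], [320, 201]]
```

Clip and cards project consistently (card corners within 1 px), and there is no contact. Final advance of 25 mm.

Emit:
arm_command --targets '[{"hand": -0.7, "x": -0.0005, "y": 0.007, "z": 0, "yaw": 0}, {"hand": -0.7, "x": 0, "y": 0.007, "z": 0, "yaw": 0}, {"hand": -0.7, "x": 0, "y": 0.007, "z": 0, "yaw": 0}, {"hand": -0.7, "x": 0, "y": 0.004, "z": 0, "yaw": 0}, {"hand": -0.7, "x": 0, "y": 0, "z": 0, "yaw": 0}, {"hand": -0.7, "x": 0, "y": 0, "z": 0, "yaw": 0}, {"hand": -0.7, "x": 0, "y": 0, "z": 0, "yaw": 0}]'

```text
clock: 24.2
eef_pos: [525.1, 5.6, 57.9]
eef_rot: [-3.141, -0.0, 1.887]
wrist_force: [0.2, -0.0, -1.2]
finger_gap: 19.8
finger_force: 30.0
```

Run:
```python
from h import *
np.set_printoptions(linewidth=250)
go(525.4,5.5,58,1.887); s=manip.read_state(); print(s['wrist_force'],s['moment'],s['finger_gap'],s['finger_force'])
im=camera("scene"); cv2.imwrite("pics/s17.png",im[:,:,::-1])
m=tan(im);m[:170]=0;m[240:]=0;m[:,:250]=0;m[:,340:]=0;k=max(cv2.findContours(m.astype(np.uint8),0,1)[0],key=cv2.contourArea);print(cv2.approxPolyDP(k,2,True).reshape(-1,2).tolist())
p=s['eef_pos']; R=Ro.from_euler('z',s['eef_rot'][2]-np.pi/2).as_matrix(); o=p+R@[8.5,0,-16]
S=Ro.from_euler('z',.316); e=np.array([591.6,27.2,54])+S.apply([-30,0,0]); print("tips in edge frame",S.inv().apply(o+R@[48,0,4]-e),S.inv().apply(o+R@[48,0,32]-e))
c=get_calibration("scene");print("clip",proj(c,[o+R@q for q in([48,15,32],[48,-15,32],[48,15,36],[48,-15,36])]).round(1).tolist())
g=im.astype(int); print((g[182:214,278:312:2,0]-g[182:214,278:312:2,2]))
```

```text
t 24.2 pos [525.148   5.598  57.894] rot [-3.141 -0.     1.887] shift [-0.  0. -0.] turn -0.0 rows 0.0058047615245072175
[ 0.173 -0.027 -1.197] [-0.001 -0.102  0.045] 19.82506567086429 29.99783545732498
[[322, 196], [306, 188], [300, 191], [301, 195], [297, 198], [289, 198], [278, 206], [295, 217], [320, 201]]
tips in edge frame [16.626  0.119 -8.106] [16.626  0.119 19.894]
clip [[301.1, 194.6], [293.1, 199.3], [301.0, 193.4], [293.1, 198.2]]
[[ -5  -1   1  -1   0  -5 -24 -23 -23 -24 -25 -24 -15  -7  -2   0   0]
 [ -1  -1   1   1  -2  -7 -23 -22 -26 -25 -24 -18  -4   0  -2   0   0]
 [ -2  -2  -1  -1  -1  -5 -24 -23 -27 -23 -18  -5  -1   0  -1   0  -1]
 [ -1   0  -1   0  -1  -4 -14 -25 -22 -11  -2  -1   2  -1   2  -1   1]
 [ -1   0   0   0   2   0  -5 -21 -10  -2   0  -1  -1   0  -3  -1   0]
 [  0   0  -2  -2   0   1  -3 -10  -1   0   0   0   0  -1  11  18  -1]
 [  0  -1   0  -1   0  -1  -1  -1  -1  -2   0   0  -1  12  62  69  17]
 [  0   2  -1   0   0  -2   1  -2  -1  -3  -1   0  13  63  97  96  73]
 [ -1  -2   0   0  -2   1  -1   0  -1  -2   0  29  53  95  96  97  96]
 [  0  -1   0 
[... 919 characters left out ...]
 96  97  95  95  95  96  98  98  96  96  79  69  59  60  60]
 [ 56  96  96  96  95  95  96  98  97  97  96  95  98  84  62  63  59]
 [ 42  80  96  96  96  97  96  97  97  96  95  97  96  79  63  60  61]
 [ 29  58  90  96  96  95  98  97  97  95  96  95  82  60  62  59  54]
 [ 22  56  61  88  93  96  96  97  95  96  97  92  76  60  62  61  28]
 [ 11  45  57  62  96  97  98  95  97  97  95  59  58  61  61  45   5]
 [  1  19  48  62  73  96  97  96  97  96  96  59  59  61  42  10   2]
 [ -1   1  28  57  63  85  96  97  97  96  80  59  62  52  11   1   2]
 [ -1   1   3  36  61  63  88  95  96  89  60  56  54  24   2   2   3]
 [ -2  -1   1   7  49  62  61  95  95  61  60  54  31   3   1   2   3]]
```

The upper jaw overlaps the card at px (301,195)-(293,198) as predicted, and the pile corners haven't moved. By the kinematics the tips are 16.6 mm in, 4.1 mm below the plate's underside and 3.9 mm above the upper card, with no contact force. Handing in.

```bash
python3 -c "
from cell import manip
print(manip.sign_off())"
```

```text
the job is handed in; nothing more can be done
None
```

I handed the job in at about 24 s: both cards are piled squarely on the stand and the clip is held squeezed open around the middle of the near edge. My last measurements put its tips about 17 mm in, about 4 mm clear above and below, with no sign of contact; no verdict came back at hand-in.

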